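# Lock a tube in the clamping fixture with its hook-on strap

### The job

Lay the copper tube from its wooden rest centrally into the two steel vees of the green fixture, then lift the strap off its pin, turn it end for end, hook its oblong eye under the red stud head by tilting it, and level it over the tube so that its round hole goes back down on the brass pin and the strap lies flat on both seats. Let go of everything and leave the other things on the bench where they stand.

Things in the scene. Friction and masses are not known exactly. Their poses are not given: they have to be found in the camera images.
- fixture: Green base plate (x -120 to 225, y -65 to 65, 12 mm thick), fixed; origin on the bench under the tube's place. x runs from the stud (x = -78) to the pin (x = +78) and on to a wooden prop (x = 195, 26 x 44 mm, top 62 above the bench) that holds up the parked strap. Two 90 degree steel vees, 22 mm long, at y = +-45, mouth 48 mm wide, hold the tube along y.
- stud_seat (a point): On the stud's axis at its seat, 62 mm above the bench (grey block, fixture x -104 to -54, y -35 to 35). Above this point: a neck 12 mm in diameter, then a red disc head 42 mm in diameter, its underside 28 and its top 34 mm up. Axes as the fixture's.
- pin_seat (a point): On the brass pin's axis at its seat, 62 mm above the bench (grey round seat 52 mm in diameter). Pin 12 mm in diameter, 22 mm tall, the top 8 mm tapering to 5 mm. Axes as the fixture's.
- cradle (a point): Where the centre of a seated tube lies: 42 mm above the bench, midway between stud and pin and between the vees. Axes as the fixture's; the tube lies along y, either way round.
- strap: Flat metal strap 5 mm thick, 36 wide, 0.3 kg; orange grip 50 (x) x 24 (y) mm, from 5 to 45 mm above the underside. Origin on the underside below the grip, z up, +x to the round hole, -x to the eye; x spans -101 to 98. Starts level, hole on the brass pin and resting on pin seat and prop, eye away from the stud. Ends with x along the fixture's x, 62 mm over the fixture's origin.
- strap_eye (a point): Centre of the oblong eye, 38 mm along the strap, 54 mm across, at strap x = -70 on the underside (edges at x = -89 and -51) in a frame 62 x 76 mm; axes as the strap's. Locked, it lies 8 mm from the stud's axis, toward the pin.
- strap_hole (a point): Centre of the round hole, 20 mm in diameter, at strap x = +78 on the underside; axes as the strap's.
- tube: Copper-coloured tube 160 mm long, 34 mm in diameter, 0.3 kg; origin at its centre, y along the tube. It starts lying on the wooden rest, its centre 36 mm above the bench.
- rest: Wooden rest for the tube, board 70 x 150 x 10 mm with two wooden vees at y = +-55 (22 mm long), fixed; origin under its middle, y along the tube.
- block: Bystander: two wooden blocks glued together, 100 x 70 x 65 mm; origin under its middle. It and the rest may have changed sides.
- spraycan: Bystander: upright can, 60 mm in diameter, 160 mm tall; origin under its middle.
- oilcan: Bystander: red oil can 68 mm in diameter, spout to 128 mm; origin under its middle.
- file: Bystander: file with a wooden handle, 250 x 22 mm, 22 mm high, along its x (x = -100 to 150).
- hammer: Bystander: hammer lying on the bench, along its x.
- mug: Bystander: white mug, 80 mm in diameter, 90 mm tall; origin under its middle.
- wrench: Bystander: wrench lying flat, along its x.
Mind the look-alikes: they are no part of the job. Several things have the shape of the tube; the one meant has the colours described above.

How it is judged:
By the outcome, as a careful person would: the job done as asked, in the order asked, and still so for the second after the job is handed in, with the robot touching nothing.
It also fails if it takes over 64 s, if anything falls off the work surface, if the arm or the gripper's body presses on something with over 40 N, if the wrist force passes 120 N, or if a joint passes its speed limit or range.

### The arm

A 6-joint arm with a two-finger parallel gripper is mounted at the origin on the work surface. World frame = base frame: x ahead of the robot, y to its left, z up, the work surface at z = 0. Lengths are in mm, angles in degrees, forces in N, time in s.
With the tool pointing down it reaches from about 350 to 850 mm from the base axis. Payload 8.1 kg.
Tool frame: the origin (TCP) lies midway between the tips of the shut fingers; the grasp point (between the pads) lies grip_depth behind it (grip_depth is the distance from the TCP to the grasp point, in mm); z points along the fingers, y is the line along which they close (so a half turn about z gives the same grasp; the last joint's range is limited). The gripper opens to 85 mm and grips with 20 to 120 N. Pads are 22 mm wide; open, the fingers measure 114 mm over their backs; the gripper's body (76 mm by 85 mm) begins 54 mm behind the grasp point. The pads swing forward as they close: fully open they stand 13 mm farther back than shut.
Start: joints at [69.935, 7.471, 85.268, -0, 87.261, -4.893], TCP at [157.008, 579.097, 231.292] pointing down, gripper open.
Joint ranges: [-169.43, 169.43], [-51.17, 129.36], [1.28, 143.12], [-76.62, 256.62], [0, 156.53], [-152.29, 152.29]. Speed limits (degrees/s): [136.94, 136.94, 159.86, 180, 180, 180].

### API

Orientations are given as [roll, pitch, yaw] about the fixed x, y, z axes, in that order (R = Rz(yaw) Ry(pitch) Rx(roll)).
In Python, from bench import sense, snapshot, hand_in, grip_depth gives the robot as it stands. The module is installed in compiled form; this text tells all that it offers.
- The arm moves only by the tool apply_moves, never from a script. Its argument "series" is text: rows parted by semicolons, each of 5 numbers parted by spaces: the shift along the tool's x, y, z each as a share of 0.3 m, from -1 to 1, then the turn about the tool's z as a share of 2 rad, from -1 to 1, then the gripper's target within -1 to 1 (shut at 1, half-way at 0, fully open at -1). In form: tx ty tz twist gripper; .... A call has 1 to 5 rows; each row shifts and turns the commanded pose from where the row before left it, along the tool's axes as they then stand; what a row does not reach is not made up. A row lasts 1/12 s, in which the tool goes at most 41.7 mm and 7.16 degrees, less where a joint would pass 70% of its speed; a pose out of reach is approached as far as the arm can. A call with a number of a shift or a turn outside -1 to 1 is refused whole. A call with a gripper value outside its range is refused whole. The fingers move at their own pace and stop on an object; "squeeze" is the grip in N (left out, the last holds). Time passes only in rows, so rows that do not move let the fingers close. It gives the time, the measured TCP pose, the force, the opening and the grip force at its end, in the units of the state.
- sense(): the state, without advancing time (a new reading comes with each control period).
- snapshot(name): name is "scene" or "top" or "wrist"; returns a dict with "frame" (420x560x3 uint8, blue, green, red), "depth" (420x560 float32, mm along the optical axis (not along the pixel's ray), 0 where there is no reading), "intrinsics" (3x3 intrinsics, pixels), "extrinsics" (4x4, takes a point from camera to world coordinates); the wrist camera has in their place "tool_from_camera" (4x4, takes a point from camera to tool coordinates, whose origin is the TCP and whose axes are the flange's). Camera axes: x right, y down, z forward; pixel columns grow to the right and rows downward; lengths in mm; the calibration is good to about 2 mm. A picture is of the moment at which its call begins: read the wrist's pose just before it.
- hand_in(): hands the job in; it is judged then, once.
The state is a dict: "time": time; "joint_pos": joint angles; "qd": joint speeds; "joint_efforts": joint torques, N m; "tool_pos": TCP position; "tcp_rot": TCP orientation; "ft_force": force on the tool from outside, world axes, zero at the start; "wrist_torque": the same for the moment, N m; "finger_gap": finger opening in mm; "grip_force": force on a finger pad.
Only numpy, scipy, OpenCV 4.12 (cv2) and the standard library are available. Lean on these libraries where they do the work, as an engineer would, in place of code of your own. Each camera call takes 0.05 s, during which the arm holds its last target. There are 200 camera calls.

## Working session

There is one attempt and no reset: what is moved stays moved. The work goes in short steps, Python scripts to look and compute and a tool call to move; the robot and the scene stay as the last step left them, time stands still between calls to the robot, and variables do not carry over. Pictures are saved under pics/ and viewed, at most 12 in all, crops included, and the job is handed in when it is done.

Besides the shell and the picture viewer there is one more tool, called as name(argument=value, ...) on one line, values as JSON. apply_moves: Moves the arm, as the interface text tells. Its arguments: {"type":"object","properties":{"series":{"type":"string"},"squeeze":{"type":"number"}},"required":["series"]}

```bash
mkdir -p pics; cat > h.py <<'E'
import numpy as np, cv2
from bench import sense, snapshot, grip_depth
from scipy.spatial.transform import Rotation as Rn
def T(s):
    M=np.eye(4); M[:3,:3]=Rn.from_euler('xyz',s['tcp_rot'],degrees=True).as_matrix(); M[:3,3]=s['tool_pos']; return M
def shot(n):
    s=sense(); d=snapshot(n)
    d['E']=d['extrinsics'] if n!='wrist' else T(s)@np.array(d['tool_from_camera'])
    K=np.array(d['intrinsics']); z=d['depth']; v,u=np.mgrid[:z.shape[0],:z.shape[1]]
    p=np.stack([(u-K[0,2])/K[0,0]*z,(v-K[1,2])/K[1,1]*z,z],-1)
    d['W']=p@np.array(d['E'])[:3,:3].T+np.array(d['E'])[:3,3]; d['W'][z==0]=np.nan
    return d
E
python3 - <<'E'
from h import *
print(sense(),grip_depth)
for n in('top','scene'):
    d=shot(n); np.savez('/tmp/'+n,**{k:np.array(d[k]) for k in('frame','depth','W','intrinsics','E')}); cv2.imwrite(f'pics/{n}0.png',d['frame']); print(n,np.array(d['E']).round(2))
E
```

```text
{'time': 0.0, 'joint_pos': array([ 6.99349341e+01,  7.51386109e+00,  8.53308276e+01, -5.04756455e-04,
        8.72623751e+01, -4.89330186e+00]), 'qd': array([ 0.09892169, -0.10156883, -0.01869227,  0.02608928,  0.00647331,
        0.01935343]), 'joint_efforts': array([ 1.95804838e-03, -5.69378471e+01, -5.00571620e+01,  1.27845783e-04,
        1.39541994e-02,  1.14816393e-05]), 'tool_pos': array([156.81769713, 578.55934568, 230.24260562]), 'tcp_rot': array([-1.79893283e+02, -8.63028981e-03,  1.64828253e+02]), 'ft_force': array([ 0.41825062, -0.88453958, -0.86501395]), 'wrist_torque': array([-0.00250857, -0.04419701, -0.00675106]), 'grip_force': 0.0, 'finger_gap': 85.55003851199332} 18.700000000000003
top [[ 0.00000e+00 -1.00000e+00  5.00000e-02  4.31660e+02]
 [-1.00000e+00 -0.00000e+00 -1.00000e-02  1.12100e+01]
 [ 1.00000e-02 -5.00000e-02 -1.00000e+00  1.29267e+03]
 [ 0.00000e+00  0.00000e+00  0.00000e+00  1.00000e+00]]
scene [[ 2.40000e-01  6.60000e-01 -7.10000e-01  1.42188e+03]
 [ 9.70000e-01 -1.50000e-01  1.90000e-01 -2.60110e+02]
 [ 2.00000e-02 -7.30000e-01 -6.80000e-01  9.40310e+02]
 [ 0.00000e+00  0.00000e+00  0.00000e+00  1.00000e+00]]
```

View pics/top0.png

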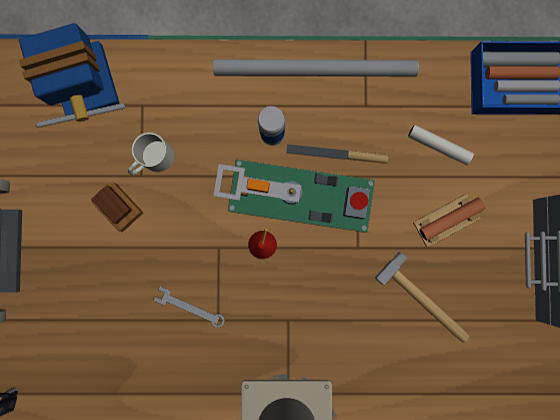

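View pics/scene0.png

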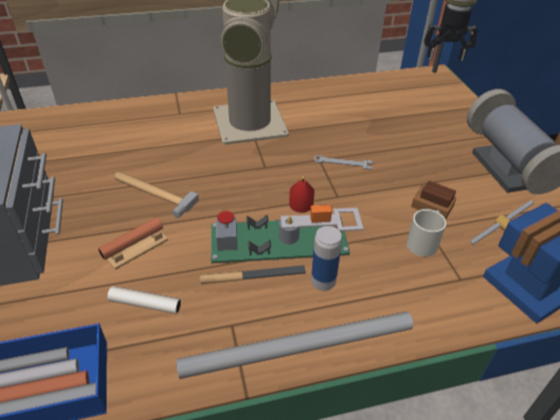

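Tube look-alikes in the top view: white tube (441,145), long grey pipe (316,68), copper rod in the blue tray (525,73), and the copper tube on the wooden rest (452,218). I choose the last one. The red stud is at (359,201), the pin at (292,191), the orange grip at (258,185) and the eye at (229,182).

```bash
python3 - <<'E'
from h import *
t=np.load('/tmp/top.npz'); f=t['frame'];W=t['W'];hsv=cv2.cvtColor(f,cv2.COLOR_BGR2HSV)
def blob(lo,hi,box,zr):
    u0,v0,u1,v1=box; m=cv2.inRange(hsv,lo,hi)>0; b=np.zeros_like(m); b[v0:v1,u0:u1]=1
    m&=b&(W[...,2]>zr[0])&(W[...,2]<zr[1]); p=W[m]; 
    c=p.mean(0); e,V=np.linalg.eigh(np.cov(p[:,:2].T)); a=V[:,1]; q=(p[:,:2]-c[:2])@V
    mid=c[:2]+V@((q.max(0)+q.min(0))/2)
    print(len(p),c.round(1),'mid',mid.round(1),'z',np.percentile(p[:,2],[5,50,95]).round(1),'ang',np.degrees(np.arctan2(a[1],a[0])).round(2),'ext',np.ptp(q,0).round(1)); return p
print('tube');p=blob((2,80,60),(16,255,255),(405,185,495,250),(30,80))
print('red');blob((0,150,80),(8,255,255),(340,185,380,215),(85,110))
print('red2');blob((172,150,80),(180,255,255),(340,185,380,215),(85,110))
print('grip');blob((5,150,120),(20,255,255),(240,170,280,195),(85,125))
print('green');g=blob((60,100,40),(90,255,255),(220,150,385,235),(0,25))
r=cv2.minAreaRect(g[:,:2].astype(np.float32)); print(r)
# pin tip and eye
b=W[178:203,280:305]; i=b[...,2]>75; print('pin',b[i].mean(0),b[i][:,2].max())
m=(W[...,2]>55)&(W[...,2]<75); m[:,:205]=0; m[:,245:]=0; m[:155]=0;m[210:]=0
p=W[m]; print('eye frame',len(p),p.mean(0), cv2.minAreaRect(p[:,:2].astype(np.float32)))
cv2.imwrite('pics/c1.png',cv2.resize(f[130:260,200:500],None,fx=2.6,fy=2.6,interpolation=cv2.INTER_CUBIC))
E
```

```text
tube
945 [ 497.4 -395.    49.7] mid [ 497.8 -395. ] z [40.3 50.6 56.2] ang 118.16 ext [ 45.9 160.5]
red
239 [ 535.6 -164.4   96.4] mid [ 536.1 -164.2] z [ 92.3  96.5 100.6] ang 88.77 ext [37.6 39.4]
red2
5 [ 527.8 -154.    97. ] mid [ 526.7 -161.2] z [95.3 97.5 98.5] ang 74.83 ext [18.4 39.1]
grip
209 [569.4  66.  107.3] mid [569.6  65.9] z [103.3 107.5 111. ] ang 80.82 ext [22.5 48.3]
green
4576 [552.4 -33.9  12.6] mid [554.8 -35.4] z [ 8.3 12.6 16.7] ang 81.7 ext [129.  343.2]
((554.9208984375, -35.40177917480469), (343.17578125, 128.06666564941406), 81.47598266601562)
pin [556.05056384  -9.53070113  80.57473429] 88.18479874348395
eye frame 557 [579.09105044 132.36611577  67.31374536] ((579.5987548828125, 131.7639923095703), (71.09072875976562, 76.28202819824219), 81.3572769165039)
```

View pics/c1.png

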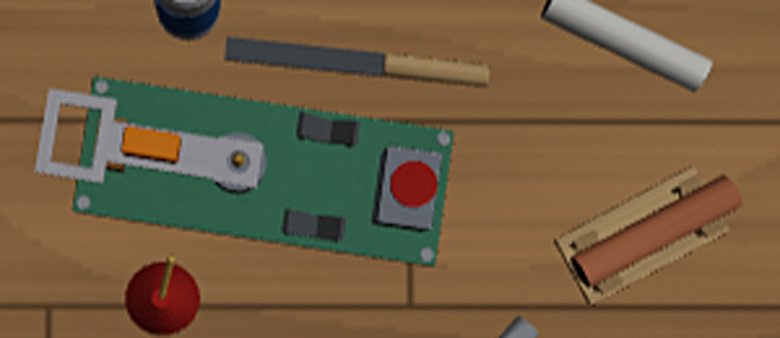

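apply_moves(series="0 0 0 0.058 -1;0 0 0 0.058 -1;0 0 0 0.058 -1;0 0 0 0.058 -1;0 0 0 0.058 -1")

```text
time: 0.52
tool_pos: [156.9, 578.8, 230.7]
tcp_rot: [-179.9, 0.0, 131.3]
ft_force: [1.1, -0.1, -0.3]
finger_gap: 85.4
grip_force: 0.0
```

apply_moves(series="0 0 0 0.058 -1;0 0 0 0.059 -1;-0.13 0.017 -0.01 0 -1;-0.13 0.017 -0.01 0 -1;-0.13 0.017 -0.01 0 -1")

```text
time: 0.93
tool_pos: [225.7, 481.9, 239.3]
tcp_rot: [-179.9, 0.1, 118.3]
ft_force: [1.7, 0.4, -1.0]
finger_gap: 85.7
grip_force: 0.0
```

apply_moves(series="-0.13 0.017 -0.01 0 -1;-0.13 0.017 -0.01 0 -1;-0.13 0.017 -0.01 0 -1;-0.13 0.017 -0.01 0 -1;-0.13 0.017 -0.01 0 -1")

```text
time: 1.35
tool_pos: [340.8, 321.6, 255.1]
tcp_rot: [-180.0, 0.0, 118.2]
ft_force: [0.8, -0.2, 0.9]
finger_gap: 85.3
grip_force: 0.0
```

apply_moves(series="-0.13 0.017 -0.01 0 -1;-0.13 0.017 -0.01 0 -1;-0.13 0.017 -0.01 0 -1;-0.13 0.017 -0.01 0 -1;-0.13 0.017 0 0 -1")

```text
time: 1.77
tool_pos: [455.8, 161.7, 267.8]
tcp_rot: [180.0, 0.0, 118.2]
ft_force: [0.5, 0.5, 0.3]
finger_gap: 85.0
grip_force: 0.0
```

apply_moves(series="-0.12 -0.066 0 0 -1;-0.12 -0.066 0 0 -1;-0.12 -0.066 0 0 -1;-0.12 -0.066 0 0 -1;-0.12 -0.066 0 0 -1")

```text
time: 2.18
tool_pos: [452.1, -43.7, 267.0]
tcp_rot: [-180.0, -0.0, 118.2]
ft_force: [0.8, 0.9, 0.3]
finger_gap: 85.3
grip_force: 0.0
```

apply_moves(series="-0.12 -0.046 0 0 -1;-0.12 -0.046 0 0 -1;-0.12 -0.046 0 0 -1;-0.12 -0.046 0 0 -1;-0.12 -0.046 0 0 -1")

```text
time: 2.6
tool_pos: [476.5, -235.1, 266.9]
tcp_rot: [-180.0, -0.0, 118.2]
ft_force: [1.0, 0.3, -0.6]
finger_gap: 85.6
grip_force: 0.0
```

apply_moves(series="-0.12 -0.046 0.1 0 -1;-0.12 -0.046 0.1 0 -1;-0.12 -0.046 0.05 0 -1;-0.09 -0.04 0.05 0 -1;0 0 0 0 -1")

```text
time: 3.02
tool_pos: [489.4, -369.6, 180.2]
tcp_rot: [-179.8, -0.3, 118.0]
ft_force: [-0.2, 1.0, -0.9]
finger_gap: 85.1
grip_force: 0.0
```

```bash
cat >> h.py <<'E'
def go(xyz,yaw):
    "shares from the present pose: twist first, then shift"
    s=sense(); R=Rn.from_euler('xyz',s['tcp_rot'],degrees=True); y0=s['tcp_rot'][2]
    tw=-((yaw-y0+180)%360-180); R2=R*Rn.from_euler('z',tw,degrees=True)
    d=R2.inv().apply(np.array(xyz)-s['tool_pos'])/300
    print('pos',s['tool_pos'].round(1),'rot',s['tcp_rot'].round(1),'t',round(float(s['time']),2),'| twist',round(tw/114.592,4),'n',np.ceil(abs(tw)/7.1),'shift',d.round(4),'n',np.ceil(np.linalg.norm(d)/.138),'q6',s['joint_pos'][5].round(1))
E
python3 - <<'E'
from h import *
go([497.5,-395,16.5],118.2)
d=shot('wrist'); f=d['frame'];W=d['W'];hsv=cv2.cvtColor(f,cv2.COLOR_BGR2HSV)
m=(cv2.inRange(hsv,(2,80,40),(16,255,255))>0)&(W[...,2]>38)&(W[...,2]<62)&(np.hypot(W[...,0]-497,W[...,1]+395)<110)
p=W[m]; c=p.mean(0); e,V=np.linalg.eigh(np.cov(p[:,:2].T)); a=V[:,1]; q=(p[:,:2]-c[:2])@V
print(len(p),c,c[:2]+V@((q.max(0)+q.min(0))/2),np.degrees(np.arctan2(a[1],a[0])),np.ptp(q,0),np.percentile(p[:,2],99))
cv2.imwrite('pics/w1.png',f)
E
```

```text
pos [ 489.4 -369.6  180.2] rot [-179.8   -0.3  118. ] t 3.02 | twist -0.002 n 1.0 shift [-0.0906 -0.0143  0.5454] n 5.0 q6 -69.7
7823 [ 494.84029116 -389.04920002   50.46706385] [ 497.85678335 -395.19955526] 118.1780811981619 [ 33.73141472 160.87593104] 54.826767763049965
```

View pics/w1.png

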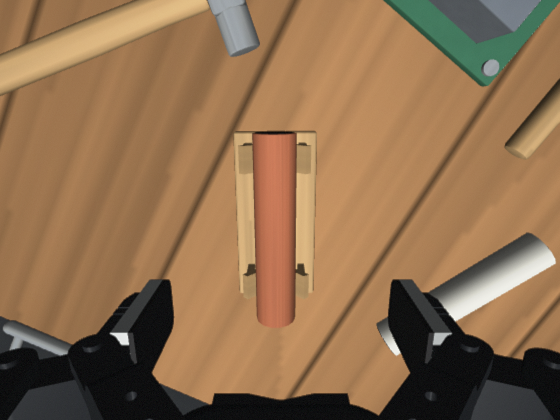

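The close view shows the copper tube on its wooden rest, running from (275,132) to (275,325). The white tube at (470,290) is clear of the fingers.

apply_moves(series="-0.09 -0.014 0.05 0 -1;0 0 0.12 0 -1;0 0 0.12 0 -1;0 0 0.12 0 -1;0 0 0.08 0 -1")

```text
time: 3.48
tool_pos: [500.2, -389.6, 35.9]
tcp_rot: [-180.0, -0.2, 118.2]
ft_force: [-0.3, 1.0, -0.7]
finger_gap: 85.2
grip_force: 0.0
```

```bash
python3 -c "
from h import *
go([497.8,-395.2,17],118.2)"
```

```text
pos [ 500.2 -389.6   35.9] rot [-180.    -0.2  118.2] t 3.48 | twist 0.0002 n 1.0 shift [-0.0128 -0.0159  0.063 ] n 1.0 q6 -70.8
```

apply_moves(series="-0.01 -0.012 0.02 0 -1;0 0 0 0 -1")

```text
time: 3.65
tool_pos: [498.1, -394.8, 31.2]
tcp_rot: [-179.9, -0.2, 118.2]
ft_force: [0.0, -0.1, 0.3]
finger_gap: 85.5
grip_force: 0.0
```

```bash
python3 -c "
from h import *
go([497.8,-395.2,17],118.2)"
```

```text
pos [ 498.1 -394.8   31.2] rot [-179.9   -0.2  118.2] t 3.65 | twist 0.0002 n 1.0 shift [-0.001  -0.0016  0.0473] n 1.0 q6 -71.2
```

apply_moves(series="-0.001 -0.002 0.047 0 -1;0 0 0 0 0.3;0 0 0 0 0.4;0 0 0 0 0.6;0 0 0 0 0.6", squeeze=40)

```text
time: 4.07
tool_pos: [499.9, -397.4, 20.5]
tcp_rot: [180.0, 0.1, 118.2]
ft_force: [0.2, -0.1, 1.3]
finger_gap: 38.6
grip_force: 0.0
```

apply_moves(series="0 0 0 0 0.6;0 0 0 0 0.6;0 0 0 0 0.6")

```text
time: 4.32
tool_pos: [498.7, -398.0, 20.7]
tcp_rot: [-179.9, 0.1, 118.2]
ft_force: [-7.5, -0.9, 6.6]
finger_gap: 32.9
grip_force: 39.7
```

apply_moves(series="0 0 -0.05 0 0.6;0 0 -0.12 0 0.6;0 0 -0.12 0 0.6;0 0 -0.12 0 0.6;0 0 -0.05 0 0.6")

```text
time: 4.73
tool_pos: [501.2, -398.3, 164.6]
tcp_rot: [179.8, 0.4, 118.2]
ft_force: [-0.1, -1.0, -1.4]
finger_gap: 32.5
grip_force: 40.9
```

apply_moves(series="0 0 0 -0.058 0.6;0 0 0 -0.058 0.6;0 0 0 -0.058 0.6;0 0 0 -0.058 0.6;0 0 0 -0.058 0.6")

```text
time: 5.15
tool_pos: [499.2, -396.4, 157.9]
tcp_rot: [180.0, 0.0, 151.8]
ft_force: [-0.1, -0.1, -4.0]
finger_gap: 32.9
grip_force: 40.8
```

apply_moves(series="0 0 0 -0.058 0.6;0 0 0 -0.058 0.6;0 0 0 -0.059 0.6;0 0 0 0 0.6")

```text
time: 5.48
tool_pos: [499.2, -396.5, 157.8]
tcp_rot: [180.0, 0.0, 171.8]
ft_force: [-0.1, -0.1, -3.2]
finger_gap: 33.1
grip_force: 40.8
```

```bash
python3 -c "
from h import *
go([549.7,-87.8,150],171.45)"
```

```text
pos [ 499.2 -396.5  157.8] rot [180.    0.  171.8] t 5.48 | twist 0.0032 n 1.0 shift [-0.0134  1.0425  0.0262] n 8.0 q6 -124.9
```

apply_moves(series="0 0.13 0 0.003 0.6;-0.002 0.13 0 0 0.6;-0.002 0.13 0 0 0.6;-0.002 0.13 0 0 0.6;-0.002 0.13 0 0 0.6")

```text
time: 5.9
tool_pos: [531.3, -202.6, 157.7]
tcp_rot: [180.0, 0.0, 170.8]
ft_force: [0.6, -0.1, -3.1]
finger_gap: 32.7
grip_force: 41.0
```

apply_moves(series="-0.002 0.13 0.01 0 0.6;-0.002 0.13 0.01 0 0.6;-0.002 0.13 0.01 0 0.6;0 0 0 0 0.6;0 0 0 0 0.6")

```text
time: 6.32
tool_pos: [551.2, -86.6, 148.4]
tcp_rot: [180.0, -0.0, 171.2]
ft_force: [-0.2, -0.7, -3.4]
finger_gap: 32.8
grip_force: 41.3
```

```bash
python3 - <<'E'
from h import *
go([549.7,-87.8,65],171.45)
s=sense(); d=shot('wrist'); f=d['frame'];W=d['W'];hsv=cv2.cvtColor(f,cv2.COLOR_BGR2HSV)
z=s['tool_pos'][2]
m=(cv2.inRange(hsv,(2,80,40),(16,255,255))>0)&(W[...,2]>z)&(np.hypot(W[...,0]-549,W[...,1]+88)<130)
P=(np.linalg.inv(T(s))@np.c_[W[m],np.ones(m.sum())].T).T[:,:3]
print(len(P),np.percentile(P,[1,50,99],axis=0).round(1))
cv2.imwrite('pics/w2.png',f)
E
```

```text
pos [551.2 -86.6 148.4] rot [180.   -0.  171.2] t 6.32 | twist -0.0026 n 1.0 shift [ 0.0044 -0.0049  0.2779] n 3.0 q6 -95.4
30471 [[-30.4 -16.3 -70.8]
 [ 35.5   0.4 -31.1]
 [ 81.7  17.  -18.6]]
```

View pics/w2.png

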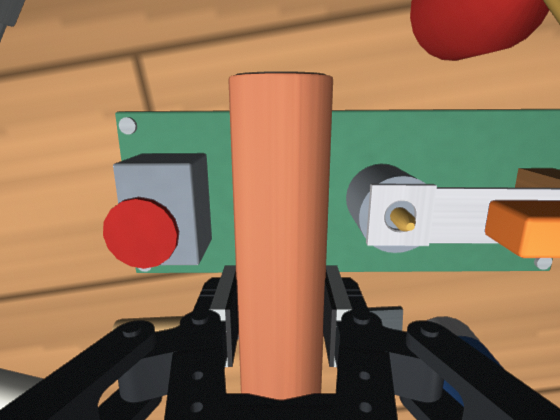

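The tube is straight in the grip: its far end at (281,75) puts its centre +2.5 mm along tool x. The stud is at (141,232) and the pin at (402,216). I'm lowering it.

apply_moves(series="0.004 -0.005 0.09 -0.003 0.6;0 0 0.09 0 0.6;0 0 0.1 0 0.6;0 0 0 0 0.6;0 0 0 0 0.6")

```text
time: 6.78
tool_pos: [547.8, -91.2, 62.6]
tcp_rot: [180.0, -0.3, 171.3]
ft_force: [-0.1, -0.1, -3.5]
finger_gap: 32.7
grip_force: 41.2
```

```bash
python3 -c "
from h import *
go([549.4,-87.8,27],171.45)"
```

```text
pos [547.8 -91.2  62.6] rot [180.   -0.3 171.3] t 6.78 | twist -0.0013 n 1.0 shift [-0.0043  0.0119  0.1188] n 1.0 q6 -96.0
```

apply_moves(series="0 0 0 0 0.6;0 0 0 0 0.6")

```text
time: 6.95
tool_pos: [551.6, -91.4, 66.8]
tcp_rot: [-180.0, 0.2, 171.4]
ft_force: [0.7, 1.2, -3.5]
finger_gap: 32.4
grip_force: 41.3
```

```bash
python3 -c "
from h import *
go([549.4,-87.8,27],171.45)"
```

```text
pos [551.6 -91.4  66.8] rot [-180.     0.2  171.4] t 6.95 | twist -0.0004 n 1.0 shift [0.0096 0.011  0.1327] n 1.0 q6 -96.1
```

apply_moves(series="0.003 0.011 0.02 0 0.6;0 0 0.03 0 0.6;0 0 0.03 0 0.6;0 0 0.02 0 0.6;0 0 0 0 0.6")

```text
time: 7.37
tool_pos: [547.6, -86.5, 31.6]
tcp_rot: [180.0, -0.2, 171.5]
ft_force: [-1.6, 0.3, -4.2]
finger_gap: 32.3
grip_force: 41.4
```

```bash
python3 -c "
from h import *
go([549.4,-87.8,27],171.45);print(sense()['ft_force'],sense()['qd'])"
```

```text
pos [547.6 -86.5  31.6] rot [180.   -0.2 171.5] t 7.37 | twist 0.0003 n 1.0 shift [-0.0068 -0.0035  0.0152] n 1.0 q6 -95.8
[-1.63596999  0.30418073 -4.19111073] [-0.07302671 -0.83565266 -0.90113579  0.0572555   1.33435416 -0.0825147 ]
```

apply_moves(series="-0.003 -0.003 0.008 0 0.6;0 0 0.008 0 0.6;0 0 0 0 0.6;0 0 0 0 0.6")

```text
time: 7.7
tool_pos: [550.2, -88.1, 29.3]
tcp_rot: [-180.0, 0.0, 171.5]
ft_force: [-0.2, 0.4, -2.7]
finger_gap: 32.3
grip_force: 41.4
```

```bash
python3 -c "
from h import *
go([549.4,-87.8,27],171.45);print(sense()['ft_force'],sense()['qd'])"
```

```text
pos [550.2 -88.1  29.3] rot [-180.     0.   171.5] t 7.7 | twist 0.0002 n 1.0 shift [0.0028 0.0005 0.0076] n 1.0 q6 -95.8
[-0.18832856  0.38311875 -2.74970395] [ 0.04985224 -0.39849215 -0.09399656 -0.02605789  0.12827964  0.01620132]
```

apply_moves(series="0.002 0 0.006 0 0.6;0 0 0.004 0 0.6;0 0 0 0 0.6")

```text
time: 7.95
tool_pos: [550.0, -87.8, 26.9]
tcp_rot: [180.0, 0.1, 171.5]
ft_force: [-0.3, 1.6, 1.3]
finger_gap: 32.9
grip_force: 41.8
```

apply_moves(series="0 0 0 0 -0.1;0 0 0 0 -0.1;0 0 0 0 -0.1;0 0 0 0 -0.1")

```text
time: 8.28
tool_pos: [549.7, -86.3, 26.9]
tcp_rot: [179.9, -0.0, 171.5]
ft_force: [-3.3, 10.1, 6.2]
finger_gap: 47.1
grip_force: 0.0
```

apply_moves(series="0 0 -0.03 0 -0.1;0 0 -0.06 0 -0.1;0 0 -0.12 0 -0.1;0 0 -0.12 0 -0.1;0 0 -0.07 0 -0.1")

```text
time: 8.7
tool_pos: [551.4, -88.6, 151.3]
tcp_rot: [-179.9, 0.3, 171.5]
ft_force: [0.8, -0.2, 0.8]
finger_gap: 46.9
grip_force: 0.0
```

```bash
python3 - <<'E'
from h import *
go([570,66.5,170],81.45)
d=shot('wrist'); f=d['frame'];W=d['W'];hsv=cv2.cvtColor(f,cv2.COLOR_BGR2HSV)
m=(cv2.inRange(hsv,(2,80,40),(16,255,255))>0)&(W[...,2]>45)&(W[...,2]<70)&(np.hypot(W[...,0]-547,W[...,1]+88)<100)
p=W[m]; c=p.mean(0); e,V=np.linalg.eigh(np.cov(p[:,:2].T)); a=V[:,1]; q=(p[:,:2]-c[:2])@V
print(len(p),c[:2]+V@((q.max(0)+q.min(0))/2),np.degrees(np.arctan2(a[1],a[0])),np.ptp(q,0),np.percentile(p[:,2],[50,97]))
E
```

```text
pos [551.4 -88.6 151.3] rot [-179.9    0.3  171.5] t 8.7 | twist 0.7856 n 13.0 shift [ 0.5205 -0.0151 -0.063 ] n 4.0 q6 -95.8
10877 [547.50999753 -86.69109621] 171.46783827224849 [ 33.43173581 160.57935262] [57.71482822 60.51690169]
```

The tube is seated: centre (547.5,-86.7), axis 171.5°, top about 60 mm. The strap is next.

apply_moves(series="0 0 -0.05 0.06 -0.4;0 0 0 0.06 -0.4;0 0 0 0.06 -0.4;0 0 0 0.06 -0.4;0 0 0 0.06 -0.4")

```text
time: 9.17
tool_pos: [549.8, -88.3, 161.9]
tcp_rot: [180.0, 0.1, 136.7]
ft_force: [-0.5, 0.3, 0.4]
finger_gap: 59.6
grip_force: 0.0
```

apply_moves(series="0 0 0 0.06 -0.4;0 0 0 0.06 -0.4;0 0 0 0.06 -0.4;0 0 0 0.06 -0.4;0 0 0 0.06 -0.4")

```text
time: 9.58
tool_pos: [549.8, -88.3, 161.7]
tcp_rot: [180.0, 0.0, 102.4]
ft_force: [-0.3, -0.1, 0.4]
finger_gap: 60.0
grip_force: 0.0
```

apply_moves(series="0 0 0 0.06 -0.4;0 0 0 0.06 -0.4;0 0 0 0.066 -0.4;0.13 -0.004 0 0 -0.4;0.13 -0.004 0 0 -0.4")

```text
time: 10.0
tool_pos: [558.7, -11.6, 161.8]
tcp_rot: [179.9, 0.0, 81.5]
ft_force: [0.8, 0.9, 0.4]
finger_gap: 59.7
grip_force: 0.0
```

apply_moves(series="0.13 -0.004 0 0 -0.4;0.13 -0.004 0 0 -0.4;0 0 0 0 -0.4;0 0 0 0 -0.4")

```text
time: 10.33
tool_pos: [567.2, 69.1, 161.6]
tcp_rot: [179.9, 0.0, 82.0]
ft_force: [0.7, -0.6, -0.0]
finger_gap: 59.9
grip_force: 0.0
```

```bash
python3 - <<'E'
from h import *
d=shot('wrist'); f=d['frame'];W=d['W'];hsv=cv2.cvtColor(f,cv2.COLOR_BGR2HSV)
m=(cv2.inRange(hsv,(5,150,90),(20,255,255))>0)&(W[...,2]>98)&(W[...,2]<115)&(np.hypot(W[...,0]-570,W[...,1]-66)<60)
p=W[m]; c=p.mean(0); r=cv2.minAreaRect(p[:,:2].astype(np.float32)); print(len(p),c,r)
go([*r[0],71],81.45)
E
```

```text
3310 [571.11377663  70.09283974 107.65012576] ((570.88671875, 68.09368896484375), (49.288597106933594, 23.011476516723633), 80.5174789428711)
pos [567.1  67.6 161.5] rot [180.    0.   81.9] t 10.38 | twist 0.0041 n 1.0 shift [0.0037 0.0119 0.3017] n 3.0 q6 9.8
```

apply_moves(series="0.002 0.012 0.1 0.003 -0.4;0 0 0.1 0 -0.4;0 0 0.06 0 -0.4;0 0 0 0 -0.4;0 0 0 0 -0.4")

```text
time: 10.8
tool_pos: [569.7, 65.7, 82.4]
tcp_rot: [-179.9, 0.0, 81.4]
ft_force: [-1.2, -0.6, 1.7]
finger_gap: 59.9
grip_force: 0.0
```

```bash
python3 - <<'E'
from h import *
go([570.6,67.6,71],81.45)
E
```

```text
pos [569.7  65.7  82.4] rot [-179.9    0.    81.4] t 10.8 | twist -0.0008 n 1.0 shift [0.0066 0.0022 0.038 ] n 1.0 q6 10.1
```

apply_moves(series="0.006 0.002 0.02 0 -0.4;0 0 0.014 0 0;0 0 0 0 0.6;0 0 0 0 0.8;0 0 0 0 0.8", squeeze=60)

```text
time: 11.22
tool_pos: [572.1, 68.9, 73.9]
tcp_rot: [179.9, -0.0, 81.5]
ft_force: [1.1, -0.4, 3.6]
finger_gap: 23.2
grip_force: 60.2
```

apply_moves(series="0 0 0 0 0.8;0 0 0 0 0.8;0 0 -0.03 0 0.8;0 0 -0.05 0 0.8;0 0 -0.05 0 0.8")

```text
time: 11.63
tool_pos: [570.3, 69.0, 111.6]
tcp_rot: [-179.8, 0.0, 81.5]
ft_force: [0.6, 0.9, -2.9]
finger_gap: 23.2
grip_force: 59.2
```

apply_moves(series="0 0 -0.08 0 0.8;0 0 -0.1 0 0.8;0 0 0 0 0.8")

```text
time: 11.88
tool_pos: [574.6, 69.1, 172.9]
tcp_rot: [179.5, -0.1, 81.5]
ft_force: [2.1, 0.5, -0.3]
finger_gap: 23.2
grip_force: 59.5
```

```bash
python3 - <<'E'
from h import *
go([375,-110,165],-8.55)
t=np.load('/tmp/top.npz');W=t['W'];f=t['frame']
# anything standing in the lay-down zone?
m=(W[...,2]>12)&(abs(W[...,0]-375)<115)&(abs(W[...,1]+110)<60); print(m.sum(), W[m].min(0) if m.any() else 0, W[m].max(0) if m.any() else 0)
d=shot('wrist'); cv2.imwrite('pics/w3.png',d['frame'])
E
```

```text
pos [574.6  69.1 172.9] rot [ 1.795e+02 -1.000e-01  8.150e+01] t 11.88 | twist 0.7856 n 13.0 shift [-0.5694  0.6895  0.0204] n 7.0 q6 10.3
157 [ 470.01429679 -169.83690471   12.00124057] [489.57553794 -50.21313674  45.94708091]
```

View pics/w3.png

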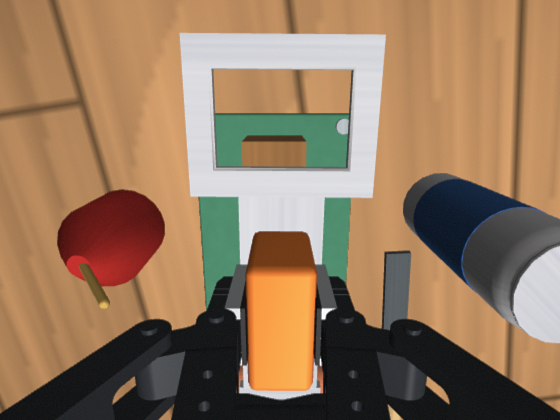

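The strap hangs level in the grip, with the eye frame at (283,115). The spray can on the right is close to the turning circle, so I'm moving to the free area toward the robot before turning.

apply_moves(series="-0.1 -0.08 0 0 0.8;-0.1 -0.08 0 0 0.8;-0.1 -0.08 0 0 0.8;-0.1 -0.08 0 0 0.8;-0.1 -0.08 0 0 0.8")

```text
time: 12.35
tool_pos: [428.1, -62.0, 164.1]
tcp_rot: [-179.8, -0.0, 81.5]
ft_force: [0.6, -1.1, -1.7]
finger_gap: 23.2
grip_force: 59.8
```

apply_moves(series="-0.1 -0.08 0 0 0.8;-0.1 -0.08 0 0 0.8;0 -0.06 0 0.06 0.8;0 0 0 0.06 0.8;0 0 0 0.06 0.8")

```text
time: 12.77
tool_pos: [354.7, -111.3, 164.6]
tcp_rot: [-179.9, 0.0, 60.4]
ft_force: [-0.1, 0.2, -3.2]
finger_gap: 23.3
grip_force: 60.0
```

apply_moves(series="0 0 0 0.06 0.8;0 0 0 0.06 0.8;0 0 0 0.06 0.8;0 0 0 0.06 0.8;0 0 0 0.06 0.8")

```text
time: 13.18
tool_pos: [355.5, -110.7, 164.5]
tcp_rot: [-179.9, 0.1, 26.1]
ft_force: [-0.5, -0.2, -2.5]
finger_gap: 23.3
grip_force: 60.0
```

apply_moves(series="0 0 0 0.06 0.8;0 0 0 0.06 0.8;0 0 0 0.06 0.8;0 0 0 0.06 0.8;0 0 0 0.065 0.8")

```text
time: 13.6
tool_pos: [355.5, -110.7, 164.5]
tcp_rot: [-180.0, 0.1, -8.5]
ft_force: [0.4, -0.4, -2.7]
finger_gap: 22.8
grip_force: 60.0
```

```bash
python3 - <<'E'
from h import *
go([358,-120,30],-8.55)
E
```

```text
pos [ 355.5 -110.7  164.5] rot [-1.8e+02  1.0e-01 -8.5e+00] t 13.6 | twist 0.0001 n 1.0 shift [0.0139 0.0299 0.4483] n 4.0 q6 73.3
```

apply_moves(series="0.014 0.03 0.11 0 0.8;0 0 0.11 0 0.8;0 0 0.11 0 0.8;0 0 0.09 0 0.8;0 0 0 0 0.8")

```text
time: 14.02
tool_pos: [353.6, -117.9, 33.3]
tcp_rot: [-179.8, 0.7, -8.2]
ft_force: [-1.4, 1.1, -3.3]
finger_gap: 23.2
grip_force: 59.8
```

apply_moves(series="0 0 0.02 0 0.8;0 0 0.015 0 0.8;0 0 0.015 0 0.8;0 0 0 0 0.8")

```text
time: 14.35
tool_pos: [359.9, -121.0, 25.6]
tcp_rot: [180.0, -0.1, -8.2]
ft_force: [0.4, -0.3, -2.3]
finger_gap: 23.0
grip_force: 60.0
```

apply_moves(series="0 0 0.015 0 0.8;0 0 0.01 0 0.8;0 0 0.01 0 0.8;0 0 0 0 0.8;0 0 0 0 0.8")

```text
time: 14.77
tool_pos: [359.1, -120.6, 14.4]
tcp_rot: [-180.0, 0.0, -8.2]
ft_force: [-0.0, -0.2, -4.0]
finger_gap: 23.3
grip_force: 60.0
```

apply_moves(series="0 0 0.008 0 0.8;0 0 0.006 0 0.8;0 0 0 0 0.8")

```text
time: 15.02
tool_pos: [359.7, -120.9, 11.9]
tcp_rot: [180.0, 0.0, -8.2]
ft_force: [-10.9, 4.0, 20.2]
finger_gap: 23.1
grip_force: 63.2
```

```bash
python3 - <<'E'
from h import *
go([358,-120,30],-8.55);print(sense()['ft_force'])
E
```

```text
pos [ 359.7 -120.9   11.9] rot [180.    0.   -8.2] t 15.02 | twist 0.0031 n 1.0 shift [-0.0059 -0.002  -0.0605] n 1.0 q6 71.9
[-10.86789933   4.01474235  20.15007093]
```

apply_moves(series="0 0 -0.006 0 0.8;0 0 0 0 -0.4;0 0 0 0 -0.4;0 0 0 0 -0.4;0 0 -0.05 0 -0.4")

```text
time: 15.43
tool_pos: [357.2, -119.7, 24.8]
tcp_rot: [-179.9, 0.2, -8.2]
ft_force: [-0.7, -0.4, 0.2]
finger_gap: 59.7
grip_force: 0.0
```

apply_moves(series="0 0 -0.1 0 -0.4;0 0 -0.06 0 -0.4;0 0 0 -0.06 -0.4;0 0 0 -0.06 -0.4;0 0 0 -0.06 -0.4")

```text
time: 15.85
tool_pos: [359.7, -120.9, 75.6]
tcp_rot: [179.9, -0.1, 12.8]
ft_force: [-0.4, 0.0, 0.1]
finger_gap: 59.6
grip_force: 0.0
```

apply_moves(series="0 0 0 -0.061 -0.4;0 0 0 -0.061 -0.4;0 0 0 -0.061 -0.4;0 0 0 -0.061 -0.4;0 0 0 -0.061 -0.4")

```text
time: 16.27
tool_pos: [359.3, -120.6, 75.0]
tcp_rot: [180.0, -0.0, 47.7]
ft_force: [0.4, -0.3, -1.1]
finger_gap: 60.2
grip_force: 0.0
```

apply_moves(series="0 0 0 -0.061 -0.4;0 0 0 -0.061 -0.4;0 0 0 -0.061 -0.4;0 0 0 -0.061 -0.4;0 0 0 -0.061 -0.4")

```text
time: 16.68
tool_pos: [359.2, -120.6, 75.0]
tcp_rot: [-180.0, 0.0, 82.7]
ft_force: [0.4, -0.6, 0.9]
finger_gap: 59.8
grip_force: 0.0
```

apply_moves(series="0 0 0 -0.061 -0.4;0 0 0 -0.061 -0.4;0 0 0 -0.061 -0.4;0 0 0 -0.061 -0.4;0 0 0 -0.061 -0.4")

```text
time: 17.1
tool_pos: [359.2, -120.6, 75.0]
tcp_rot: [-180.0, 0.0, 117.6]
ft_force: [0.2, 0.9, -0.4]
finger_gap: 59.7
grip_force: 0.0
```

apply_moves(series="0 0 0 -0.061 -0.4;0 0 0 -0.061 -0.4;0 0 0 -0.061 -0.4;0 0 0 -0.061 -0.4;0 0 0 -0.061 -0.4")

```text
time: 17.52
tool_pos: [359.2, -120.6, 75.0]
tcp_rot: [180.0, -0.0, 152.6]
ft_force: [0.2, -0.2, -0.0]
finger_gap: 59.7
grip_force: 0.0
```

apply_moves(series="0 0 0 -0.061 -0.4;0 0 0 -0.061 -0.4;0 0 0 -0.061 -0.4;0 0 0 0 -0.4")

```text
time: 17.85
tool_pos: [359.2, -120.7, 75.0]
tcp_rot: [-180.0, -0.0, 173.5]
ft_force: [1.2, 0.0, 0.7]
finger_gap: 59.8
grip_force: 0.0
```

```bash
python3 - <<'E'
from h import *
go([359,-120.5,13],171.7)
d=shot('wrist'); f=d['frame'];W=d['W'];hsv=cv2.cvtColor(f,cv2.COLOR_BGR2HSV)
m=(cv2.inRange(hsv,(5,150,90),(20,255,255))>0)&(W[...,2]>38)&(W[...,2]<52)&(np.hypot(W[...,0]-359,W[...,1]+120)<60)
p=W[m]; r=cv2.minAreaRect(p[:,:2].astype(np.float32)); print(len(p),r); cv2.imwrite('pics/w4.png',f)
E
```

```text
pos [ 359.2 -120.7   75. ] rot [-180.    -0.   173.5] t 17.85 | twist 0.016 n 1.0 shift [0.0008 0.0004 0.2067] n 2.0 q6 -109.9
4077 ((357.35662841796875, -120.08338928222656), (23.321849822998047, 49.34025573730469), 81.25279998779297)
```

apply_moves(series="0.004 0 0.1 0.016 -0.4;0 0 0.06 0 -0.4;0 0 0.03 0 -0.4;0 0 0.014 0 -0.4;0 0 0 0 0")

```text
time: 18.32
tool_pos: [357.4, -120.2, 13.3]
tcp_rot: [180.0, -0.1, 171.3]
ft_force: [-1.8, -0.0, -0.5]
finger_gap: 49.2
grip_force: 0.0
```

apply_moves(series="0 0 0 0 0.6;0 0 0 0 0.8;0 0 0 0 0.8;0 0 0 0 0.8;0 0 0 0 0.8", squeeze=25)

```text
time: 18.73
tool_pos: [359.1, -120.9, 15.1]
tcp_rot: [-180.0, 0.1, 171.3]
ft_force: [-1.9, 1.8, 5.8]
finger_gap: 24.2
grip_force: 26.0
```

apply_moves(series="0 0 -0.03 0 0.8;0 0 -0.06 0 0.8;0 0 -0.06 0 0.8;0 0 -0.05 0 0.8;0 0 -0.04 0 0.8")

```text
time: 19.15
tool_pos: [358.2, -120.6, 87.7]
tcp_rot: [-180.0, 0.1, 171.4]
ft_force: [0.8, 0.2, -2.9]
finger_gap: 24.0
grip_force: 25.1
```

```bash
python3 - <<'E'
from h import *
O=np.array([547.1,-87.2]);a=np.radians(81.45);u=np.array([np.cos(a),np.sin(a)]);v=np.array([-u[1],u[0]])
go([*(O-78*u+150*v),85],171.45); print(O-78*u,u,v)
d=shot('scene'); cv2.imwrite('pics/s2.png',cv2.resize(d['frame'][130:280,110:360],None,fx=3,fy=3))
E
```

```text
pos [ 358.2 -120.6   87.7] rot [-1.800e+02  1.000e-01  1.714e+02] t 19.15 | twist -0.0008 n 1.0 shift [-0.106  -0.0563  0.009 ] n 1.0 q6 -107.7
[ 535.50355016 -164.3331469 ] [0.14867243 0.9888865 ] [-0.9888865   0.14867243]
```

View pics/s2.png

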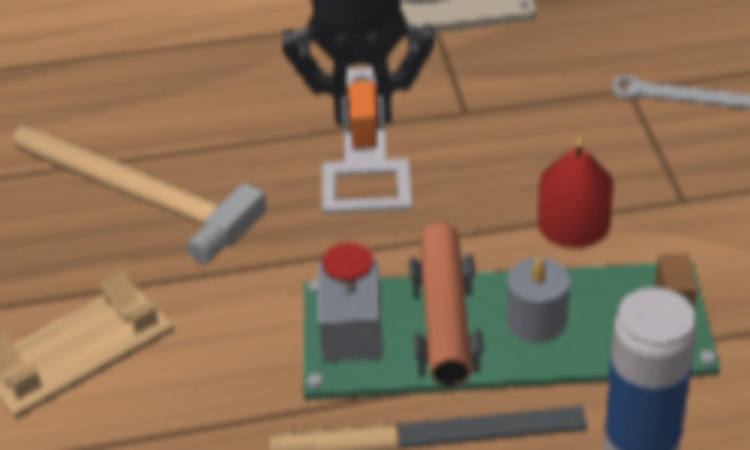

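apply_moves(series="-0.05 -0.05 0 0 0.8;-0.05 -0.005 0 0 0.8;-0.04 0 0 0 0.8;0 0 0 0 0.8;0 0 0 0 0.8")

```text
time: 19.62
tool_pos: [396.6, -142.9, 85.5]
tcp_rot: [180.0, -0.1, 171.4]
ft_force: [0.2, 0.5, -3.1]
finger_gap: 23.5
grip_force: 25.4
```

```bash
python3 - <<'E'
from h import *
go([426.7,-148,88],171.45)
E
```

```text
pos [ 396.6 -142.9   85.5] rot [ 1.800e+02 -1.000e-01  1.714e+02] t 19.62 | twist -0.0006 n 1.0 shift [-0.1017 -0.002  -0.0084] n 1.0 q6 -108.2
```

apply_moves(series="-0.03 -0.002 -0.003 0 0.8;-0.03 0 -0.003 0 0.8;-0.025 0 0 0 0.8;-0.015 0 0 0 0.8;0 0 0 0 0.8")

```text
time: 20.03
tool_pos: [426.9, -148.1, 87.7]
tcp_rot: [180.0, -0.0, 171.4]
ft_force: [0.5, 0.5, -2.5]
finger_gap: 23.8
grip_force: 25.4
```

```bash
python3 - <<'E'
from h import *
go([426.7,-148,88],171.45)
E
```

```text
pos [ 426.9 -148.1   87.7] rot [180.   -0.  171.4] t 20.03 | twist -0.0006 n 1.0 shift [ 0.0006  0.0004 -0.0011] n 1.0 q6 -107.0
```

apply_moves(series="0.007 0 -0.02 0 0.8;0 0 -0.02 0 0.8;-0.011 0 -0.026 0 0.8;-0.01 0 -0.025 0 0.8;0 0 0 0 0.8")

```text
time: 20.45
tool_pos: [431.9, -149.3, 117.1]
tcp_rot: [-180.0, 0.1, 171.4]
ft_force: [-1.7, -0.7, -4.1]
finger_gap: 23.2
grip_force: 25.2
```

```bash
python3 - <<'E'
from h import *
s=sense(); print(s['ft_force'],s['wrist_torque'],s['grip_force']); go([535.5-.989*105.6,-164.3+.149*105.6,115.4],171.45)
E
```

```text
[-1.72326497 -0.67614066 -4.0735674 ] [0.05104661 0.2379894  0.00225244] 25.154389142990112
pos [ 431.9 -149.3  117.1] rot [-1.800e+02  1.000e-01  1.714e+02] t 20.45 | twist -0.0008 n 1.0 shift [0.0032 0.0019 0.0055] n 1.0 q6 -106.9
```

apply_moves(series="-0.013 0 -0.023 0 0.8;-0.015 0 -0.023 0 0.8;-0.018 0 -0.021 0 0.8;-0.018 0 -0.02 0 0.8;0 0 0 0 0.8")

```text
time: 20.87
tool_pos: [451.6, -152.2, 142.9]
tcp_rot: [-180.0, 0.1, 171.4]
ft_force: [-0.1, 0.2, -3.8]
finger_gap: 23.7
grip_force: 25.5
```

```bash
cat >> h.py <<'E'
def tilt(s=None):
    "strap plane in tool x-z from the wrist depth: white frame/strap pixels"
    s=sense(); d=shot('wrist'); W=d['W']; hsv=cv2.cvtColor(d['frame'],cv2.COLOR_BGR2HSV)
    P=(np.linalg.inv(T(s))@np.concatenate([W,np.ones(W.shape[:2]+(1,))],-1).reshape(-1,4).T).T[:,:3].reshape(W.shape)
    return s,d,P,hsv
E
python3 - <<'E'
from h import *
s,d,P,hsv=tilt(); print(s['ft_force'].round(1),s['wrist_torque'].round(2)); go([535.5-.989*85.5,-164.3+.149*85.5,141.7],171.45)
cv2.imwrite('pics/w5.png',d['frame']); np.savez('/tmp/w5',P=P,f=d['frame'])
x=d['frame']; m=(hsv[...,1]<40)&(hsv[...,2]>150)&(abs(P[...,0])<130)&(abs(P[...,1])<50)&(P[...,2]<130)
print(m.sum(), [ (a,np.nanmedian(P[m&(abs(P[...,0]-a)<4)][:,2]).round(1),(m&(abs(P[...,0]-a)<4)).sum()) for a in range(-110,121,10)])
E
```

```text
[-0.1  0.2 -3.8] [ 0.09  0.27 -0.  ]
pos [ 451.2 -152.1  142.3] rot [-1.800e+02  1.000e-01  1.714e+02] t 20.92 | twist -0.0006 n 1.0 shift [0.001  0.0016 0.002 ] n 1.0 q6 -106.2
  return np.nanmean(a, axis, out=out, keepdims=keepdims)
```

View pics/w5.png

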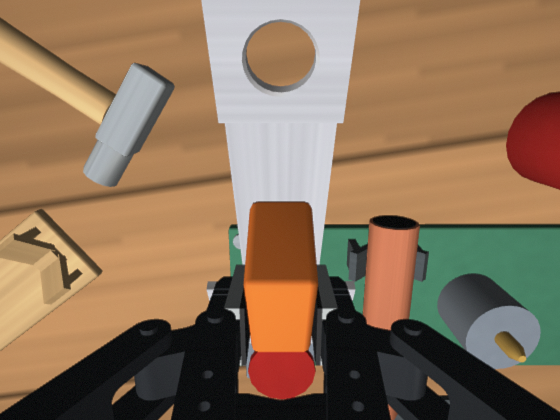

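The strap is tilted about 29°: hole end up at (281,55), eye end caught under the red head at (281,372). I'll fit the geometry before unhooking.

```bash
python3 - <<'E'
from h import *
t=np.load('/tmp/w5.npz');P=t['P'];f=t['f'];hsv=cv2.cvtColor(f,cv2.COLOR_BGR2HSV)
m=(hsv[...,1]<40)&(hsv[...,2]>150)&(P[...,0]>15)&(P[...,0]<125)&(abs(P[...,1])<25)&(P[...,2]<20)
p=P[m]; A=np.c_[p[:,0],p[:,1],np.ones(len(p))]; k=np.linalg.lstsq(A,p[:,2],rcond=None)[0]; r=p[:,2]-A@k
for _ in range(3):
    g=abs(r)<4; k=np.linalg.lstsq(A[g],p[g,2],rcond=None)[0]; r=p[:,2]-A@k
print('plane z=ax+by+c',k,'tilt',np.degrees(np.arctan(k[0])),'roll',np.degrees(np.arctan(k[1])),'res',r[g].std())
print('x max',np.percentile(p[g,0],[99,99.9]),'rows min',np.nonzero(m)[0].min())
# hole centre: pixel circle centre -> ray/plane
gray=(m.astype(np.uint8))*255
c,_=cv2.findContours(255-gray[10:110,225:335],cv2.RETR_CCOMP,cv2.CHAIN_APPROX_NONE)
for q in c:
    if 2000<cv2.contourArea(q)<7000:
        (cx,cy),_=cv2.minEnclosingCircle(q); cx+=225;cy+=10;print('hole px',cx,cy)
        d=snapshot('wrist');K=np.array(d['intrinsics']);M=np.array(d['tool_from_camera'])
        ray=M[:3,:3]@np.array([(cx-K[0,2])/K[0,0],(cy-K[1,2])/K[1,1],1]);o=M[:3,3]
        l=-(o[2]-k[0]*o[0]-k[1]*o[1]-k[2])/(ray[2]-k[0]*ray[0]-k[1]*ray[1]);print('hole tool',o+l*ray)
E
```

```text
plane z=ax+by+c [-5.53497225e-01  4.58367645e-04  1.58303216e+01] tilt -28.964406255798906 roll 0.026262529707736168 res 0.65515398375001
x max [98.68962706 99.02103638] rows min 0
hole px 278.07627868652344 55.969825744628906
hole tool [ 86.58434875  -0.13367701 -32.0939365 ]
```

apply_moves(series="0 0 0.015 0 0.8;0.03 0 0.005 0 0.8;0.05 0 0 0 0.8;0.07 0 -0.04 0 0.8;0.05 0 -0.1 0 0.8")

```text
time: 21.38
tool_pos: [385.9, -140.8, 172.3]
tcp_rot: [179.8, -0.5, 171.4]
ft_force: [-0.4, 0.2, -2.5]
finger_gap: 23.6
grip_force: 25.5
```

apply_moves(series="0 0 -0.1 0 0.8;0 0 -0.05 0 0.8;0 0 0 0 0.8")

```text
time: 21.63
tool_pos: [391.8, -143.7, 226.2]
tcp_rot: [-179.9, 0.4, 171.3]
ft_force: [0.8, 0.4, -1.5]
finger_gap: 23.5
grip_force: 25.7
```

apply_moves(series="0 0 0 0.06 0.8;0 0 0 0.06 0.8;0 0 0 0.06 0.8;0 0 0 0.06 0.8;0 0 0 0.06 0.8")

```text
time: 22.05
tool_pos: [389.5, -142.3, 219.9]
tcp_rot: [-180.0, -0.1, 136.6]
ft_force: [-0.1, -0.2, -2.8]
finger_gap: 23.3
grip_force: 25.6
```

apply_moves(series="0 0 0 0.06 0.8;0 0 0 0.06 0.8;0 0 0 0.06 0.8;0 0 0 0.06 0.8;0 0 0 0.06 0.8")

```text
time: 22.47
tool_pos: [389.5, -142.3, 219.9]
tcp_rot: [-179.9, -0.1, 102.3]
ft_force: [0.9, -0.8, -2.1]
finger_gap: 23.4
grip_force: 25.6
```

apply_moves(series="0 0 0 0.06 0.8;0 0 0 0.06 0.8;0 0 0 0.066 0.8;0 0 0 0 0.8")

```text
time: 22.8
tool_pos: [389.6, -142.3, 220.1]
tcp_rot: [-179.9, -0.0, 81.3]
ft_force: [-0.2, -0.4, -2.2]
finger_gap: 23.7
grip_force: 25.6
```

```bash
cat >> h.py <<'E'
O=np.array([547.1,-87.2]);a_=np.radians(81.45);u=np.array([np.cos(a_),np.sin(a_)]);v=np.array([-u[1],u[0]])
def gof(X,Y,Z): go([*(O+X*u+Y*v),Z],81.45)
def fx():
    s=sense(); d=s['tool_pos'][:2]-O; print('fixture X,Y,Z',(d@u).round(1),(d@v).round(1),s['tool_pos'][2].round(1),'F',s['ft_force'].round(1),'Ty',s['wrist_torque'].round(2))
def plane():
    s,d,P,hsv=tilt(); m=(hsv[...,1]<40)&(hsv[...,2]>150)&(P[...,0]>15)&(P[...,0]<110)&(abs(P[...,1])<25)&(P[...,2]<20)
    p=P[m]; A=np.c_[p[:,0],p[:,1],np.ones(len(p))]; g=p[:,2]>-60
    for _ in range(5):
        k=np.linalg.lstsq(A[g],p[g,2],rcond=None)[0]; r=p[:,2]-A@k; g=abs(r)<4
    print('plane',k.round(3),'tilt',np.degrees(np.arctan(-k[0])).round(1),g.sum()); return k,d,P,hsv
E
python3 - <<'E'
from h import *
fx(); plane(); gof(-50,0,200)
E
```

```text
fixture X,Y,Z -77.9 147.6 220.1 F [-0.2 -0.4 -2.2] Ty [-0.01 -0.01  0.02]
plane [-0.551  0.    16.177] tilt 28.9 22327
pos [ 389.6 -142.4  220.3] rot [-179.9   -0.    81.8] t 22.85 | twist 0.0031 n 1.0 shift [0.0931 0.4918 0.0667] n 4.0 q6 -19.0
```

apply_moves(series="0.023 0.12 0.01 0.003 0.8;0.023 0.12 0.01 0 0.8;0.023 0.12 0.01 0 0.8;0.023 0.12 0.01 0 0.8;0 0.01 0 0 0.8")

```text
time: 23.27
tool_pos: [542.8, -136.2, 205.4]
tcp_rot: [-179.8, -0.1, 81.7]
ft_force: [-0.5, -0.2, -3.3]
finger_gap: 23.5
grip_force: 26.4
```

apply_moves(series="0 0 0 0 0.8;0 0 0 0 0.8")

```text
time: 23.43
tool_pos: [539.1, -137.1, 208.8]
tcp_rot: [-179.8, -0.0, 81.5]
ft_force: [-0.1, -0.3, -2.7]
finger_gap: 23.9
grip_force: 26.4
```

```bash
python3 - <<'E'
from h import *
fx(); gof(-50,0,150)
k,d,P,hsv=plane()
E
```

```text
fixture X,Y,Z -50.5 0.5 208.8 F [-0.1 -0.3 -2.7] Ty [-0.05 -0.02 -0.01]
pos [ 539.1 -137.1  208.8] rot [-179.8   -0.    81.5] t 23.43 | twist 0.0008 n 1.0 shift [0.0017 0.0021 0.1958] n 2.0 q6 -11.1
plane [-0.551 -0.    16.238] tilt 28.9 22287
```

apply_moves(series="0 0 0.06 0 0.8;0 0 0.06 0 0.8;0 0 0.05 0 0.8;0 0 0.03 0 0.8;0 0 0.02 0 0.8")

```text
time: 23.9
tool_pos: [538.7, -137.4, 143.6]
tcp_rot: [-180.0, -0.0, 81.4]
ft_force: [0.1, -0.3, -2.4]
finger_gap: 23.8
grip_force: 26.4
```

apply_moves(series="0 0 0 0 0.8;0 0 0 0 0.8;0 0 0 0 0.8")

```text
time: 24.15
tool_pos: [540.6, -137.6, 145.6]
tcp_rot: [179.9, 0.0, 81.4]
ft_force: [-0.8, 0.0, -2.6]
finger_gap: 23.8
grip_force: 26.4
```

```bash
python3 - <<'E'
from h import *
fx(); gof(-50,0,135)
d=shot('wrist'); cv2.imwrite('pics/w6.png',d['frame'])
e=shot('scene'); im=cv2.resize(e['frame'][150:290,170:330],(640,560),interpolation=cv2.INTER_CUBIC); cv2.imwrite('pics/s3.png',im)
E
```

```text
fixture X,Y,Z -50.8 -1.1 145.6 F [-0.8  0.  -2.6] Ty [ 0.01 -0.01  0.05]
pos [ 540.6 -137.6  145.6] rot [179.9   0.   81.4] t 24.15 | twist -0.0008 n 1.0 shift [ 0.0028 -0.0036  0.0353] n 1.0 q6 -10.9
```

View pics/s3.png

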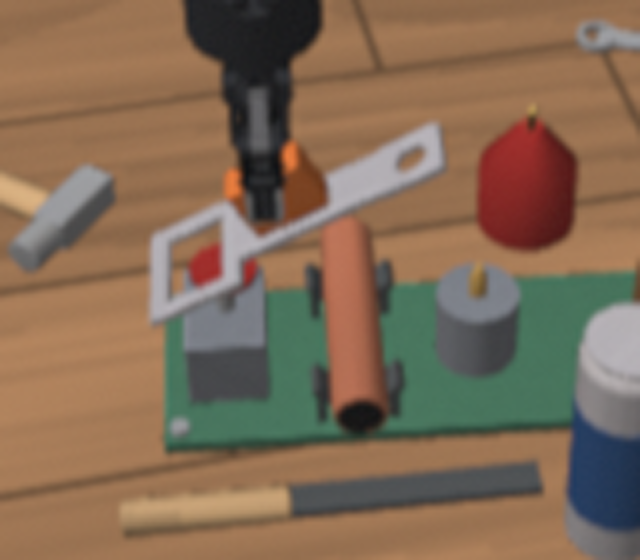

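The eye frame, at (195,262), stands tilted just to the left of the red head at (222,265), as planned. Next I lower it slightly and slide it toward the pin.

apply_moves(series="0.003 -0.002 0.018 0 0.8;0 0 0.016 0 0.8;0 0 0 0 0.8;0 0 0 0 0.8")

```text
time: 24.58
tool_pos: [539.0, -136.1, 133.1]
tcp_rot: [-179.9, -0.0, 81.4]
ft_force: [-0.7, -0.3, -2.2]
finger_gap: 23.5
grip_force: 26.5
```

```bash
python3 - <<'E'
from h import *
fx(); gof(-28.5,0,135)
E
```

```text
fixture X,Y,Z -49.6 0.8 133.1 F [-0.7 -0.3 -2.2] Ty [ 0.01 -0.02  0.01]
pos [ 539.  -136.1  133.1] rot [-179.9   -0.    81.4] t 24.58 | twist -0.0008 n 1.0 shift [ 0.0703  0.0026 -0.0064] n 1.0 q6 -10.8
```

apply_moves(series="0.014 0 -0.004 0 0.8;0.014 0 0 0 0.8;0.014 0 0 0 0.8;0.014 0 0 0 0.8;0 0 0 0 0.8")

```text
time: 25.0
tool_pos: [542.3, -118.7, 135.3]
tcp_rot: [180.0, -0.0, 81.4]
ft_force: [-0.5, 0.8, -2.5]
finger_gap: 23.4
grip_force: 26.5
```

```bash
python3 - <<'E'
from h import *
fx(); gof(-28.5,0,135)
E
```

```text
fixture X,Y,Z -31.9 0.1 135.3 F [-0.5  0.8 -2.5] Ty [-0.02 -0.02 -0.01]
pos [ 542.3 -118.7  135.3] rot [180.   -0.   81.4] t 25.0 | twist -0.0005 n 1.0 shift [0.0112 0.0003 0.0008] n 1.0 q6 -9.1
```

apply_moves(series="0.012 0 0 0 0.8;0 0 0.01 0 0.8;0 0 0.01 0 0.8;0 0 0.01 0 0.8;0 0 0 0 0.8")

```text
time: 25.42
tool_pos: [541.9, -116.2, 124.9]
tcp_rot: [-179.9, -0.0, 81.3]
ft_force: [-0.0, -0.3, -3.4]
finger_gap: 23.7
grip_force: 26.5
```

```bash
python3 - <<'E'
from h import *
fx(); plane(); gof(-28.5,0,121)
E
```

```text
fixture X,Y,Z -29.4 0.9 124.9 F [-0.  -0.3 -3.4] Ty [-0.03 -0.03 -0.  ]
plane [-0.551  0.    16.211] tilt 28.8 22399
pos [ 542.  -116.2  125.3] rot [-179.9   -0.    81.3] t 25.47 | twist -0.001 n 1.0 shift [0.003  0.0024 0.0144] n 1.0 q6 -8.7
```

apply_moves(series="0.003 0.001 0.014 0 0.8;0.01 0 0.012 0 0.8;0.012 0 0.013 0 0.8;0.012 0 0.013 0 0.8;0 0 0 0 0.8")

```text
time: 25.88
tool_pos: [544.9, -104.3, 110.0]
tcp_rot: [180.0, -0.0, 81.4]
ft_force: [2.4, 2.4, 1.9]
finger_gap: 23.7
grip_force: 26.5
```

```bash
python3 - <<'E'
from h import *
fx(); plane(); gof(-10.1,0,94.9)
E
```

```text
fixture X,Y,Z -17.2 -0.3 110.0 F [2.4 2.4 1.9] Ty [ 0.21 -0.28  0.06]
plane [-3.5600e-01  1.0000e-03  1.3225e+01] tilt 19.6 20939
pos [ 544.8 -104.6  110.2] rot [180.   -0.   81.4] t 25.93 | twist -0.0004 n 1.0 shift [ 0.0248 -0.001   0.051 ] n 1.0 q6 -7.6
```

Levelling as predicted (19.6°). On to 10° and then 5°.

apply_moves(series="0.008 0 0.017 0 0.8;0.008 0 0.017 0 0.8;0.008 0 0.017 0 0.8;0 0 0 0 0.8;0 0 0 0 0.8")

```text
time: 26.35
tool_pos: [545.3, -98.0, 94.6]
tcp_rot: [-180.0, 0.0, 81.4]
ft_force: [0.7, 0.2, -2.5]
finger_gap: 23.4
grip_force: 25.7
```

```bash
cat >> h.py <<'E'
def hole(k,d,P,hsv):
    "hole centre from the wrist picture, on the strap's top plane -> fixture X,Y"
    s=sense(); m=((hsv[...,1]<40)&(hsv[...,2]>150)).astype(np.uint8)*255
    K=np.array(d['intrinsics']);M=np.array(d['tool_from_camera']);o=M[:3,3]
    c,_=cv2.findContours(255-m,cv2.RETR_CCOMP,cv2.CHAIN_APPROX_NONE)
    for q in c:
        if 1500<cv2.contourArea(q)<9000:
            (cx,cy),ax,_=cv2.fitEllipse(q)
            if not(200<cx<360 and cy<250): continue
            ray=M[:3,:3]@np.array([(cx-K[0,2])/K[0,0],(cy-K[1,2])/K[1,1],1])
            l=-(o[2]-k[0]*o[0]-k[1]*o[1]-k[2])/(ray[2]-k[0]*ray[0]-k[1]*ray[1]);t=o+l*ray
            w=(T(s)@np.r_[t,1])[:3]; print('hole px',round(cx),round(cy),np.round(ax),'tool',t.round(1),'fixture',((w[:2]-O)@u).round(1),((w[:2]-O)@v).round(1),w[2].round(1))
E
python3 - <<'E'
from h import *
fx(); r=plane(); hole(*r); gof(-6.5,0,86.9); cv2.imwrite('pics/w7.png',r[1]['frame'])
E
```

```text
fixture X,Y,Z -10.9 0.2 94.6 F [ 0.7  0.2 -2.5] Ty [ 0.02 -0.04  0.05]
plane [-0.17  -0.    11.317] tilt 9.6 19106
pos [545.1 -98.2  94.6] rot [-179.9    0.    81.4] t 26.4 | twist -0.0009 n 1.0 shift [0.0157 0.0012 0.0257] n 1.0 q6 -6.8
```

View pics/w7.png

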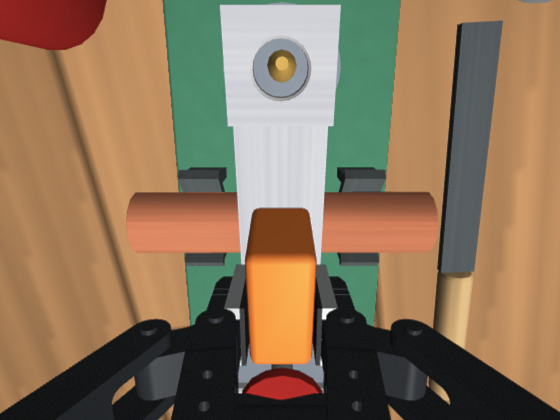

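The hole at (281,67) sits centred over the brass pin at (282,64), and the red head shows above the eye at (281,380). I'll keep levelling.

apply_moves(series="0.006 0 0.012 0 0.8;0.007 0 0.012 0 0.8;0.005 0 0.012 0 0.8;0.004 0 0.012 0 0.8;0 0 0 0 0.8")

```text
time: 26.82
tool_pos: [546.2, -91.2, 79.8]
tcp_rot: [-179.9, -0.0, 81.4]
ft_force: [1.5, 0.7, -1.8]
finger_gap: 23.4
grip_force: 25.8
```

```bash
python3 - <<'E'
from h import *
fx(); r=plane(); gof(-3.5,0,78.5)
E
```

```text
fixture X,Y,Z -4.1 0.3 79.8 F [ 1.5  0.7 -1.8] Ty [-0.15 -0.15  0.05]
plane [-1.0000e-02 -0.0000e+00  1.0682e+01] tilt 0.6 16166
pos [546.3 -91.3  80.1] rot [-180.    -0.    81.4] t 26.87 | twist -0.0008 n 1.0 shift [0.0023 0.0006 0.0053] n 1.0 q6 -6.2
```

apply_moves(series="0.001 0 0.005 0 0.8;0 0 0.003 0 0.8;0 0 0.001 0 0.8;0 0 0 0 0.8")

```text
time: 27.2
tool_pos: [546.6, -91.0, 78.7]
tcp_rot: [-180.0, -0.0, 81.4]
ft_force: [-3.3, 2.1, 5.3]
finger_gap: 23.5
grip_force: 26.7
```

```bash
python3 - <<'E'
from h import *
fx(); r=plane()
E
```

```text
fixture X,Y,Z -3.8 -0.1 78.7 F [-3.3  2.1  5.3] Ty [ 0.16  0.62 -0.1 ]
plane [ 1.4000e-02 -2.0000e-03  1.0079e+01] tilt -0.8 16876
```

Both seats are reached. Releasing and withdrawing straight up.

apply_moves(series="0 0 0 0 0.1;0 0 0 0 -0.3;0 0 0 0 -0.3;0 0 0 0 -0.3;0 0 -0.03 0 -0.3")

```text
time: 27.67
tool_pos: [545.2, -91.0, 85.4]
tcp_rot: [-179.8, -0.0, 81.3]
ft_force: [0.3, -0.6, -0.2]
finger_gap: 55.5
grip_force: 0.0
```

apply_moves(series="0 0 -0.06 0 -0.3;0 0 -0.1 0 -0.3;0 0 -0.12 0 -0.3;0 0 -0.05 0 -0.3;0 0 0 0 -0.3")

```text
time: 28.08
tool_pos: [549.7, -92.1, 192.7]
tcp_rot: [179.5, 0.1, 81.4]
ft_force: [0.0, -0.5, 1.2]
finger_gap: 55.5
grip_force: 0.0
```

```bash
python3 - <<'E'
from h import *
fx(); k,d,P,hsv=plane(); hole(k,d,P,hsv); print('strap top z at tool x 0/80:', T(sense())[2,3]-k[2], T(sense())[2,3]-k[2]-80*k[0])
a=d['frame'][:, :]; b=shot('scene')['frame'][150:290,170:330]
im=np.hstack([cv2.resize(a,(400,300)),cv2.resize(b,(343,300),interpolation=cv2.INTER_CUBIC)]); cv2.imwrite('pics/end.png',im)
E
```

```text
fixture X,Y,Z -4.5 -3.3 192.7 F [ 0.  -0.5  1.2] Ty [-0.02  0.04 -0.02]
plane [0. 0. 0.] tilt -0.0 0
hole px 274 209 [40. 98.] tool [33.7 -2.2  0. ] fixture 29.4 0.0 189.7
strap top z at tool x 0/80: 189.73627135493513 189.73627135493513
```

View pics/end.png

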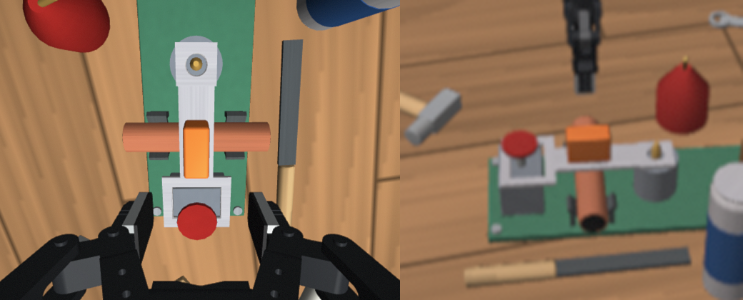

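The strap's hole is on the pin at (196,64), and the eye is around the neck under the red head at (197,222). One last numeric check of flatness and position.

```bash
python3 - <<'E'
from h import *
d=shot('wrist'); W=d['W']; hsv=cv2.cvtColor(d['frame'],cv2.COLOR_BGR2HSV)
X=(W[...,:2]-O)@u;Y=(W[...,:2]-O)@v;Z=W[...,2]
m=(hsv[...,1]<40)&(hsv[...,2]>150)&(Z>55)&(Z<80)&(X>-110)&(X<105)&(abs(Y)<42)
A=np.c_[X[m],Y[m],np.ones(m.sum())];print('plane',np.linalg.lstsq(A,Z[m],rcond=None)[0].round(3),'X range',np.percentile(X[m],[.2,99.8]).round(1),'Y',np.percentile(Y[m],[.2,99.8]).round(1))
g=(cv2.inRange(hsv,(5,150,90),(20,255,255))>0)&(Z>100)&(Z<115)&(abs(X)<40)
print('grip',cv2.minAreaRect(np.c_[X[g],Y[g]].astype(np.float32)))
t=(cv2.inRange(hsv,(2,80,40),(16,255,255))>0)&(Z>45)&(Z<66)&(abs(X)<25)&(abs(Y)<95)
print('tube Y',Y[t].min(),Y[t].max(),'X',X[t].min(),X[t].max(),Z[t].max())
print(sense()['finger_gap'],sense()['time'])
E
```

```text
plane [ 5.0000e-03 -0.0000e+00  6.6798e+01] X range [-100.4  103.2] Y [-37.9  37.5]
grip ((1.0034751892089844, -0.37001800537109375), (48.856693267822266, 23.041250228881836), 0.6531115770339966)
tube Y -81.6604734395703 80.16182415570906 X -15.010732858124193 17.590058800515898 61.82287986810525
55.723430371622186 28.2333
```

The strap is flat (top at 66.8 mm against an ideal 67, slope 0.3°) and within 1 mm of its place. The tube is centred.

```bash
python3 -c "
from bench import hand_in
print(hand_in())"
```

```text
the job is handed in; nothing more can be done
None
```

The job is handed in at about 28 s of the 64 s allowed: the tube lies centred in the vees, the strap is turned, hooked under the stud head and flat on both seats with its hole on the pin, and the gripper is open and clear.

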